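# Tighten and lock the castle nut of a vibration-test fixture

## Task

Secure the brass hub for its vibration run: push the castle nut's bar clockwise (seen from above) to the yellow tight line on the washer, then on, never back, to the first place where a slot of the nut lines up with the keeper's tongue. Then hold the keeper's red tab pressed down while sliding the keeper fully home, so that its tongue goes through the slot into the stud, and let the tab spring up to lock it. Leave the cup, bush, ring gauge and marker where they are.

Things in the scene. Friction and masses are not known exactly. Their poses are not given: they have to be found in the camera images.
- fixture: Clamp fixture, fixed to the worktop. Origin: on the axis of its upright stud, at the underside; z up. Base plate x -55..55, y -60..135 mm, 12 mm thick. On the stud, from below: brass hub 100 mm across, dark washer 94 mm across (top at z 38), steel castle nut (z 38..74). The stud ends at z 83. The keeper's guide stands on the +y side; the keeper slides towards -y
- stud_hole (a point): Middle of the 8 mm hole across the stud, z 67 mm over the worktop, on the stud axis; the hole runs along the fixture's y
- guide_top (a point): Middle of the top of the keeper's aluminium guide, 87.5 mm from the stud axis towards the fixture's +y, z 81 mm. The guide is 38 mm wide and 75 mm long (y 50..125 in the fixture). A low beige instrument stands on the worktop to the left of it
- castle_nut (a joint): Turn of the nut, rad; grows clockwise from above (tightening). At 0 the bar points 30 deg from the fixture's +x towards its +y. Crown 50 mm across (z 60..74) with six slots 8 mm wide, every 60 deg, one above the bar, so a slot faces the keeper at 0, 1.047 and 2.094; the tongue enters freely within 0.03 of that, pushed firmly within 0.06. Stiff (0.55 N m); stays where left
- nut_bar (a point): Point on the centre line of the nut's level steel bar (10 mm thick, z 49 mm), 90 mm from the stud axis. The bar starts at the nut's hexagon (55 mm across flats) and ends in a black ball 24 mm across, centred 122 mm from the axis. Its x axis points outward along the bar. To be pushed sideways; it cannot come off
- tight_washer (a joint): Where the yellow tight line is, rad, counted like the nut: the bar stands exactly over the line when castle_nut equals tight_washer. It does not move
- tight_line (a point): Middle of the yellow painted line on the dark washer, 38 mm from the stud axis, z 38 mm; the line is radial, 17 x 6 mm, and carries on down the rim. Its x axis points outward along the line
- keeper (a joint): Slide of the keeper towards the stud, m: 0 parked (tongue tip 36 mm from the stud axis, outside the nut), 0.030 fully home. Friction 1.2 N. The tongue is 6.2 mm wide with a tapered nose, z 64..70 mm. Locked at either end while the tab is up
- keeper_tab (a joint): How far the red tab is pressed down, m: 0 up, 0.006 bottomed. A spring lifts it: 2 N at the top, 5 N at the bottom. Its key stands in a notch of the guide at either end of the slide; pressed more than 4 mm it is free. Let go at home (keeper above 0.0285), it springs up
- tab_pad (a point): On the top of the red tab, the middle of its pad (34 mm wide, 27 mm long in the sliding direction); moves with it. Parked and up: 90.5 mm from the stud axis, z 92 mm. At the pad's stud side, 13.5 mm from this point, the face of an upright red rib, 11 mm higher than the pad and 5 mm thick: push against it to slide. Its y axis points away from the stud
- sample_cup: Bystander: small pale cup 37 mm across, 26 mm high; origin at the centre of its underside. Cup, bush and ring gauge stand to the right of the fixture; right behind them (y below -0.46 m) stands a tall grey spectrometer
- brass_bush: Bystander: brass bush 30 mm across, 26 mm high; origin at the centre of its underside
- ring_gauge: Bystander: steel ring gauge with knurled rim, 40 mm across, 14 mm high; origin at the centre of its underside
- marker: Bystander: lying marker pen with red cap, 135 mm long, 17 mm thick; origin under its middle

How it is judged:
By the outcome, as a careful person would: the job done as asked, in the order asked, and still so for the second after the job is handed in, with the robot touching nothing.
It also fails if it takes over 58 s, if anything falls off the work surface, if the arm or the gripper's body presses on something with over 40 N, if the wrist force passes 120 N, or if a joint passes its speed limit or range.

## Robot

A 7-joint arm with a two-finger parallel gripper is mounted at the origin on a cart in front of the work surface, level with it; the furniture and walls round the work are solid. World frame = base frame: x ahead of the robot, y to its left, z up, the work surface at z = 0. Lengths are in m, angles in rad, forces in N, time in s.
With the tool pointing down it reaches from about 0.425 to 0.925 m from the base axis. Payload 6.8 kg.
Tool frame: the origin (TCP) lies midway between the tips of the shut fingers; the grasp point (between the pads) lies r.grip_point_offset behind it (r.grip_point_offset is the distance from the TCP to the grasp point, in m); z points along the fingers, y is the direction in which the jaws open and shut (so a half turn about z gives the same grasp; the last joint's range is limited). The gripper opens to 85 mm and grips with 20 to 120 N. Pads are 22 mm wide; open, the fingers measure 114 mm over their backs; the gripper's body (76 mm by 85 mm) begins 54 mm behind the grasp point. The pads swing forward as they close: fully open they stand 13 mm farther back than shut.
Start: joints at [1.158, 0.477, 0.022, 1.555, -0.011, 1.109, -0.083], TCP at [0.203, -0.644, 0.231] pointing down, gripper open.
Joint ranges: [-2.96, 2.96], [-0.34, 2.1], [-1.41, 1.46], [0.24, 2.44], [-1.37, 4.51], [0.17, 1.92], [-2.96, 2.96]. Speed limits (rad/s): [2.39, 2.39, 3.14, 3.14, 3.14, 3.14, 3.14].

## Interface

Orientations are given as a rotation vector (axis times angle).
In Python, from bench import r gives the robot as it stands. The module is installed in compiled form; this text tells all that it offers.
- The arm moves only by the tool play_rows, never from a script. Its argument "deltas" is a list of rows, each a list of 3 entries, a list of its own where there are three numbers: the finger opening in mm, from 0 to 85.4, then the shift along the tool's x, y, z in mm, then the turn, a rotation vector about the tool's x, y, z in rad. A call has 1 to 8 rows; each row is the pose to reach, as a shift and turn from the pose measured when the call began, along the tool's axes at that moment; what a row does not reach only later rows make up. A row lasts 1/8 s, in which the tool goes at most 62.5 mm and 10.7 degrees, less where a joint would pass 70% of its speed; a pose out of reach is approached as far as the arm can. A call with a gripper value outside its range is refused whole. The fingers move at their own pace and stop on an object; "squeeze" is the grip in N (left out, the last holds). Time passes only in rows, so rows that repeat a pose let the fingers close. It gives the time, the measured TCP pose, the force and the opening at its end, in the units of the state.
- r.get_obs(): the state, without advancing time (a new reading comes with each control period).
- r.grab_frame(name): name is "scene" or "top" or "wrist"; returns (picture, depth): 400x640x3 uint8, red, green, blue; 400x640 float32, m along the optical axis (not along the pixel's ray), 0 where there is no reading.
- r.camera_model(name): a dict with "mtx" (3x3 intrinsics, pixels), "rvec" (rotation vector, rad) and "tvec" (3), from world to camera coordinates, as OpenCV has them; the wrist camera has in their place "T_tool_cam" (4x4, takes a point from camera to tool coordinates, whose origin is the TCP and whose axes are the flange's). Camera axes: x right, y down, z forward; pixel columns grow to the right and rows downward; lengths in m; the calibration is good to about 2 mm. A picture is of the moment at which its call begins: read the wrist's pose just before it. camera_model takes no time and is no camera call.
- r.hand_in(): hands the job in, once; it reports no verdict.
The state is a dict: "clock": time; "joints": joint angles; "qvel": joint speeds; "tau": joint torques, N m; "tcp_pos": TCP position; "orientation": TCP orientation; "contact_force": force on the tool from outside, world axes, zero at the start; "moment": the same for the moment, N m; "grip_width": finger opening in m.
Only numpy, scipy, OpenCV 4.12 (cv2) and the standard library are available. Lean on these libraries where they do the work, as an engineer would, in place of code of your own. Each camera call takes 0.05 s, during which the arm holds its last target. There are 200 camera calls.

## Working session

There is one attempt and no reset: what is moved stays moved. The work goes in short steps, Python scripts to look and compute and a tool call to move; the robot and the scene stay as the last step left them, time stands still between calls to the robot, and variables do not carry over. Pictures are saved under pics/ and viewed, about 8 in all and at most 12, crops included, and the job is handed in when it is done.

Besides the shell and the picture viewer there is one more tool, called after "Request:" in YAML: its name, and indented under it one key for each argument. play_rows: Moves the arm, as the interface text tells. Its arguments: {"type":"object","properties":{"deltas":{"type":"array"},"squeeze":{"type":"number"}},"required":["deltas"]}

```bash
mkdir -p pics
cat > h.py <<'E'
import numpy as np, cv2
from bench import r
from scipy.spatial.transform import Rotation as R
def cam(name,obs=None):
    m=r.camera_model(name); K=np.array(m["mtx"])
    if name=="wrist":
        o=obs; T=np.eye(4);T[:3,:3]=R.from_rotvec(o["orientation"]).as_matrix();T[:3,3]=o["tcp_pos"]
        C=T@np.array(m["T_tool_cam"]); return K,C
    Rw=cv2.Rodrigues(np.array(m["rvec"],float))[0]; C=np.eye(4)
    C[:3,:3]=Rw.T; C[:3,3]=-Rw.T@np.array(m["tvec"]).ravel(); return K,C
def ray(K,C,u,v,z):
    d=C[:3,:3]@np.linalg.inv(K)@np.array([u,v,1.]); o=C[:3,3]; return o+d*(z-o[2])/d[2]
def proj(K,C,P):
    p=C[:3,:3].T@(np.array(P)-C[:3,3]); q=K@p; return q[:2]/q[2]
def snap(name,fn):
    o=r.get_obs(); im,d=r.grab_frame(name); cv2.imwrite("pics/"+fn+".png",im[:,:,::-1]); 
    np.savez("pics/"+fn+".npz",im=im,d=d,p=o["tcp_pos"],o=o["orientation"]); return im,d,o
E
python3 - <<'E'
from h import *
for n in("scene","top"):
    im,d,o=snap(n,n+"1"); K,C=cam(n); print(n,C[:3,3],C[:3,2],K[0,0])
print(r.get_obs(), r.grip_point_offset, r.camera_model("wrist"))
a=cv2.imread("pics/scene1.png");b=cv2.imread("pics/top1.png")
cv2.imwrite("pics/both.png",np.vstack([a[:300],b[100:]])[:600])
E
```

```text
scene [-0.24222212 -0.65903672  0.7228368 ] [ 0.69628356  0.46779585 -0.54438612] 498.5585324943453
top [ 0.4525416  -0.1188925   0.96728716] [ 0.09703586 -0.00843466 -0.99524515] 365.8203378187645
{'clock': 0.1, 'joints': array([ 1.15787205,  0.4777319 ,  0.02232426,  1.55636269, -0.01147772,
        1.10929835, -0.08309915]), 'qvel': array([ 1.07063321e-03, -3.01964959e-03, -1.22983487e-04, -1.14044145e-03,
       -7.11564344e-04, -1.58911892e-03, -3.36385891e-05]), 'tau': array([ 5.05917749e-03, -5.97759140e+01,  1.61442328e+00, -2.81951487e+01,
        1.29768590e-02,  5.09355115e-03, -8.75631855e-06]), 'tcp_pos': array([ 0.20241588, -0.64336836,  0.23040862]), 'orientation': array([-3.10355481e+00, -4.76791168e-01,  6.04847662e-04]), 'contact_force': array([-0.45170411,  0.58767054,  0.06874417]), 'moment': array([-0.00665743,  0.05599892,  0.0155628 ]), 'grip_width': 0.08546064299605642} 0.0187 {'mtx': array([[321.13216714,   0.        , 317.2130999 ],
       [  0.        , 321.13216714, 199.14048522],
       [  0.        ,   0.        ,   1.        ]]), 'T_tool_cam': array([[ 2.24410985e-03, -9.46520597e-01, -3.22635589e-01,
         8.23463443e-02],
       [ 9.99997062e-01,  1.82849036e-03,  1.59126732e-03,
        -2.84022188e-04],
       [-9.16231232e-04, -3.22638212e-01,  9.46521920e-01,
        -1.42870828e-01],
       [ 0.00000000e+00,  0.00000000e+00,  0.00000000e+00,
         1.00000000e+00]])}
```

View pics/top1.png

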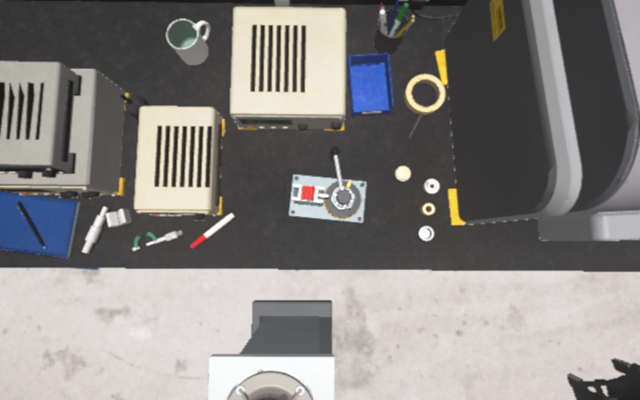

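View pics/scene1.png

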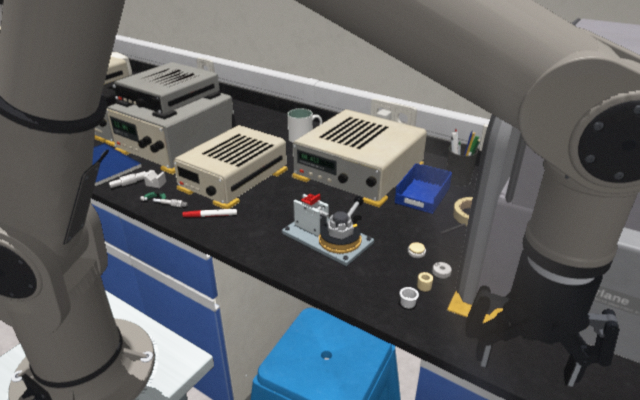

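The top view has image up = +x and left = +y. The fixture is near (330,198), with the bar from (343,198) to the ball at (335,152), the red tab at (308,193) and the marker to the left. The scene view shows the same layout. I'll locate the fixture roughly and plan a move for the wrist look.

Run:
```python
from h import *
K,C=cam("top")
s=ray(K,C,343,198,.083);b=ray(K,C,335,152,.049);t=ray(K,C,308,193,.09)
print("stud",s,"ball",b,"tab",t)
for n,u,v,z in(("cup",426,234,.02),("bush",429,209,.02),("ring",432,186,.01),("tape",403,173,.01),("spec",455,205,0.02),("inst",220,212,0.0),("marker",212,231,0.01),("beige2",345,125,.0)): print(n,ray(K,C,u,v,z).round(3))
o=r.get_obs();print(R.from_rotvec(o["orientation"]).as_matrix().round(3))
W,Cw=cam("wrist",o);print("cam offs",(Cw[:3,3]-o["tcp_pos"]).round(3),Cw[:3,2].round(3))
a=cv2.imread("pics/top1.png")[160:240,270:380];cv2.imwrite("pics/topc.png",cv2.resize(a,None,fx=7,fy=7,interpolation=cv2.INTER_CUBIC))
```

```text
stud [ 0.55007456 -0.1756001   0.083     ] ball [ 0.67198302 -0.15702746  0.049     ] tab [ 0.56070549 -0.09056122  0.09      ]
cup [ 0.465 -0.395  0.02 ]
bush [ 0.53  -0.404  0.02 ]
ring [ 0.592 -0.416  0.01 ]
tape [ 0.626 -0.34   0.01 ]
spec [ 0.541 -0.472  0.02 ]
inst [0.519 0.144 0.   ]
marker [0.469 0.161 0.01 ]
beige2 [ 0.759 -0.186  0.   ]
[[ 0.954  0.3   -0.001]
 [ 0.3   -0.954  0.002]
 [-0.    -0.002 -1.   ]]
cam offs [0.079 0.025 0.143] [-0.308 -0.097 -0.946]
```

Request:
play_rows:
  deltas:
    - [85,[30,-41,0],[0,0,-0.12]]
    - [85,[60,-82,0],[0,0,-0.24]]
    - [85,[90,-123,0],[0,0,-0.36]]
    - [85,[119,-164,0],[0,0,-0.48]]
    - [85,[148,-205,0],[0,0,-0.6]]
    - [85,[195,-221,0],[0,0,-0.72]]
    - [85,[242,-237,0],[0,0,-0.84]]
    - [85,[289,-253,0],[0,0,-0.96]]

```text
clock: 1.1
tcp_pos: [0.403, -0.3142, 0.2308]
orientation: [-2.529, -1.861, -0.0]
contact_force: [0.8, -0.7, -0.3]
grip_width: 0.0848
```

```bash
cat >> h.py <<'E'
def go(x,y,z,yaw=None):
    "tool-axes delta (mm, rad) to world target; yaw in deg of tool x"
    o=r.get_obs(); M=R.from_rotvec(o["orientation"]).as_matrix()
    d=M.T@(np.array([x,y,z])-o["tcp_pos"])*1000
    rot=np.zeros(3)
    if yaw is not None:
        a=np.radians(yaw); T=np.array([[np.cos(a),np.sin(a),0],[np.sin(a),-np.cos(a),0],[0,0,-1]])
        rot=R.from_matrix(M.T@T).as_rotvec()
    print("t",o["clock"],"tcp",o["tcp_pos"].round(4),"F",o["contact_force"].round(1),"delta",d.round(1),"rot",rot.round(3),"yaw",np.degrees(np.arctan2(M[1,0],M[0,0])).round(1))
E
python3 -c "
from h import *
go(.56,-.2,.22,83)"
```

```text
t 1.1 tcp [ 0.403  -0.3142  0.2308] F [ 0.8 -0.7 -0.3] delta [155.8 115.9  10.8] rot [-0.001 -0.001 -0.18 ] yaw 72.7
```

Request:
play_rows:
  deltas:
    - [85,[39,29,3],[0,0,-0.05]]
    - [85,[78,58,6],[0,0,-0.1]]
    - [85,[117,87,8],[0,0,-0.14]]
    - [85,[156,116,11],[0,0,-0.18]]
    - [85,[156,116,11],[0,0,-0.18]]
    - [85,[156,116,11],[0,0,-0.18]]

```text
clock: 1.85
tcp_pos: [0.5594, -0.2002, 0.2192]
orientation: [-2.352, -2.079, 0.001]
contact_force: [0.2, -1.2, -0.2]
grip_width: 0.0844
```

```bash
python3 -c "
from h import *
go(.56,-.2,.22,83)
snap('wrist','w1')"
```

```text
t 1.85 tcp [ 0.5594 -0.2002  0.2192] F [ 0.2 -1.2 -0.2] delta [ 0.3  0.5 -0.8] rot [-0.002 -0.001 -0.001] yaw 83.0
```

View pics/w1.png

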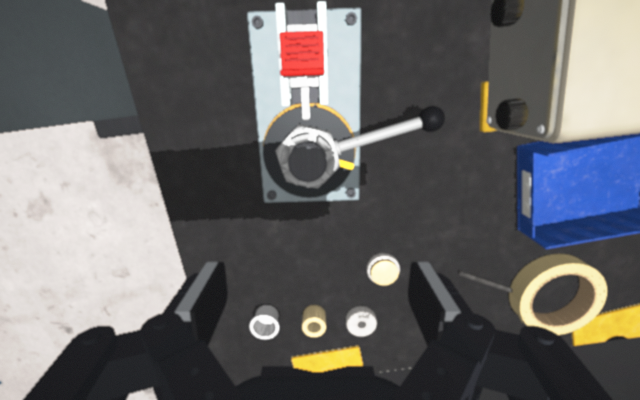

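The wrist view shows the fixture clearly: stud top at about (310,157), bar ball at (432,118), yellow line at (347,165), red tab at (302,53), with image up = fixture +y. Now I'll measure these.

```bash
cat > meas.py <<'E'
from h import *
import sys
def load(fn):
    f=np.load(f"pics/{fn}.npz"); return f["im"],f["d"],dict(orientation=f["o"],tcp_pos=f["p"])
def cent(mask,roi):
    m=np.zeros_like(mask,np.uint8);x0,y0,x1,y1=roi;m[y0:y1,x0:x1]=mask[y0:y1,x0:x1]
    n,l,s,c=cv2.connectedComponentsWithStats(m); k=1+s[1:,4].argmax(); return (l==k),c[k],s[k]
if __name__=="__main__":
    im,d,o=load("w1"); K,C=cam("wrist",o); h=cv2.cvtColor(im,cv2.COLOR_RGB2HSV); H,S,V=cv2.split(h)
    red=((H<8)|(H>172))&(S>150)&(V>90); m,c,s=cent(red,(250,0,360,110)); print("red",c,s,"depth",np.median(d[m]))
    print(" pad",ray(K,C,*c,.092))
    yel=(H>22)&(H<35)&(S>130)&(V>120); m,c,s=cent(yel,(325,150,375,185)); print("yel",c,s,ray(K,C,*c,.038))
    ys,xs=np.nonzero(m); P=np.array([ray(K,C,u,v,.038)[:2] for u,v in zip(xs,ys)]); print(" line spread",P.min(0),P.max(0)) 
    blk=(V<60); 
    P=np.array([ray(K,C,u,v,.012) for u,v in((258,21),(350,18),(352,192),(272,196))]);print("screws",P[:,:2].round(4).tolist())
    print("ball",ray(K,C,432,118,.049))
    # points by depth
    v,u=np.mgrid[0:400,0:640]; q=np.stack([(u-K[0,2])/K[0,0]*d,(v-K[1,2])/K[1,1]*d,d,np.ones_like(d)],-1)@C.T
    X=q[...,:3]; reg=(u>230)&(u<460)&(v<215)&(d>0)
    t=reg&(X[...,2]>.079)&(X[...,2]<.088)&(v>110)&(v<200);print("studtop",t.sum(),X[t].mean(0))
    pl=reg&(abs(X[...,2]-.012)<.004)&(S>15)&(V>120)
    cnt=np.argwhere(pl)[:,::-1].astype(np.int32); Q=np.array([ray(K,C,a,b,.012)[:2] for a,b in cnt]).astype(np.float32)
    print("plate rect",cv2.minAreaRect(Q*1000))
    cv2.imwrite("pics/w1c.png",cv2.resize(im[0:215,235:460,::-1],None,fx=3.4,fy=2.7,interpolation=cv2.INTER_CUBIC))
E
python3 meas.py
```

```text
red [301.6322617   53.38071066] [ 281   32   42   44 1773] depth 0.24524349
 pad [ 0.55982774 -0.09005059  0.092     ]
yel [345.99019608 164.58823529] [340 160  14  10 102] [ 0.5890327  -0.19363922  0.038     ]
 line spread [ 0.58267125 -0.19888379] [ 0.59606188 -0.18813885]
screws [[0.5189, -0.0482], [0.6077, -0.0564], [0.5945, -0.2323], [0.5029, -0.2262]]
ball [ 0.67337963 -0.15600091  0.049     ]
studtop 1184 [ 0.55246012 -0.17731885  0.0831762 ]
plate rect ((555.7118530273438, -140.84271240234375), (194.24664306640625, 109.44589233398438), 84.94059753417969)
```

View pics/w1c.png

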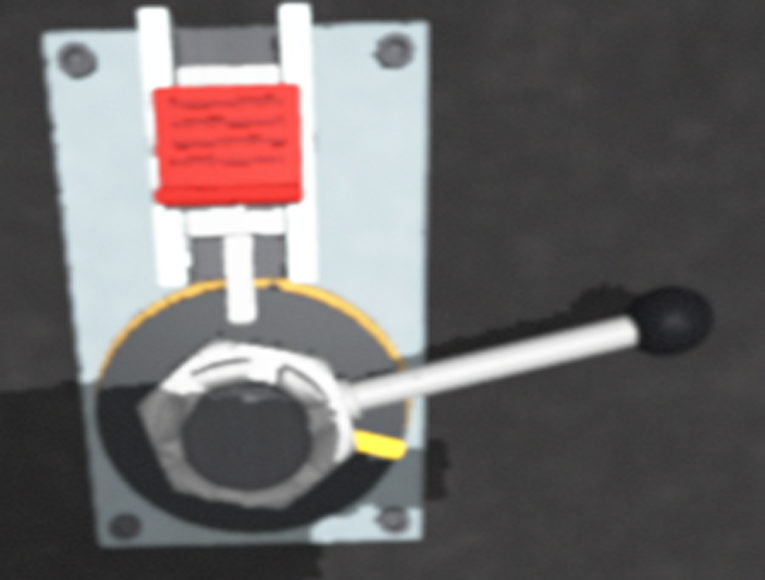

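The geometry agrees: stud at (0.552,-0.178), fixture yaw about -5°, bar at about 0.26 rad and tight line at about 0.84 rad. The target is therefore the slot at 1.047, with the bar at -35° in the world.

```bash
cat >> h.py <<'E'
S=np.array([.5524,-.1778]); FY=-5.06
def bar(th,rad=.085,off=.016):
    "TCP xy & yaw for bar at nut angle th (rad)"
    a=np.radians(FY+30)-th; return (*(S+rad*np.array([np.cos(a),np.sin(a)])+off*np.array([-np.sin(a),np.cos(a)])),np.degrees(a)+90)
E
python3 -c "
from h import *
x,y,w=bar(.256,off=.03); print(x,y,w)
go(x,y,.13,w); go(x,y,.036,w)"
```

```text
0.6306877854900319 -0.13312313078262125 100.27228044465093
t 1.9 tcp [ 0.5591 -0.2009  0.2194] F [ 0.5  0.1 -0.9] delta [76.1 62.9 89.3] rot [-0.002 -0.001 -0.303] yaw 82.9
t 1.9 tcp [ 0.5591 -0.2009  0.2194] F [ 0.5  0.1 -0.9] delta [ 76.   63.1 183.3] rot [-0.002 -0.001 -0.303] yaw 82.9
```

Request:
play_rows:
  deltas:
    - [0,[25,21,30],[0,0,-0.1]]
    - [0,[50,42,60],[0,0,-0.2]]
    - [0,[76,63,89],[0,0,-0.3]]
    - [0,[76,63,105],[0,0,-0.3]]
    - [0,[76,63,135],[0,0,-0.3]]
    - [0,[76,63,160],[0,0,-0.3]]
    - [0,[76,63,183],[0,0,-0.3]]
    - [0,[76,63,183],[0,0,-0.3]]

```text
clock: 2.9
tcp_pos: [0.6287, -0.1343, 0.0346]
orientation: [-2.016, -2.403, 0.005]
contact_force: [-0.1, 0.1, 0.1]
grip_width: 0.0001
```

```bash
python3 -c "
from h import *
print(r.get_obs()['grip_width'])
for t in (.2,.256,.35,.45,.55,.65,.75):
    x,y,w=bar(t); print(t,end=' ');go(x,y,.036,w)"
```

```text
0.00010179437016131202
0.2 t 2.9 tcp [ 0.6287 -0.1343  0.0346] F [-0.1  0.1  0.1] delta [-8.4  1.2 -1.4] rot [-0.006 -0.002 -0.061] yaw 100.0
0.256 t 2.9 tcp [ 0.6287 -0.1343  0.0346] F [-0.1  0.1  0.1] delta [-13.2   2.3  -1.4] rot [-0.006 -0.002 -0.005] yaw 100.0
0.35 t 2.9 tcp [ 0.6287 -0.1343  0.0346] F [-0.1  0.1  0.1] delta [-21.2   3.4  -1.4] rot [-0.006 -0.001  0.089] yaw 100.0
0.45 t 2.9 tcp [ 0.6287 -0.1343  0.0346] F [-0.1  0.1  0.1] delta [-29.9   3.8  -1.5] rot [-0.006 -0.001  0.189] yaw 100.0
0.55 t 2.9 tcp [ 0.6287 -0.1343  0.0346] F [-0.1  0.1  0.1] delta [-38.5   3.4  -1.5] rot [-0.006 -0.001  0.289] yaw 100.0
0.65 t 2.9 tcp [ 0.6287 -0.1343  0.0346] F [-0.1  0.1  0.1] delta [-47.    2.1  -1.5] rot [-0.006 -0.001  0.389] yaw 100.0
0.75 t 2.9 tcp [ 0.6287 -0.1343  0.0346] F [-0.1  0.1  0.1] delta [-55.4  -0.1  -1.5] rot [-0.006 -0.     0.489] yaw 100.0
```

Request:
play_rows:
  deltas:
    - [0,[-8,1,-1],[0,0,-0.06]]
    - [0,[-13,2,-1],[0,0,-0.01]]
    - [0,[-21,3,-1],[0,0,0.09]]
    - [0,[-30,4,-1],[0,0,0.19]]
    - [0,[-38,3,-1],[0,0,0.29]]
    - [0,[-47,2,-1],[0,0,0.39]]
    - [0,[-55,0,-1],[0,0,0.49]]
    - [0,[-55,0,-1],[0,0,0.49]]

```text
clock: 3.9
tcp_pos: [0.6389, -0.1864, 0.0365]
orientation: [-2.542, -1.837, 0.003]
contact_force: [-0.0, 3.4, 0.9]
grip_width: -0.0002
```

```bash
python3 -c "
from h import *
im,d,o=snap('wrist','w2')
for t in (.75,.85,.95,1.0):
    x,y,w=bar(t); print(t,end=' ');go(x,y,.036,w)"
```

```text
0.75 t 3.95 tcp [ 0.6388 -0.1864  0.0364] F [-0.6  4.6  0.7] delta [-2.6  0.1  0.4] rot [-0.005 -0.001 -0.003] yaw 71.8
0.85 t 3.95 tcp [ 0.6388 -0.1864  0.0364] F [-0.6  4.6  0.7] delta [-11.1   1.3   0.4] rot [-0.005 -0.001  0.097] yaw 71.8
0.95 t 3.95 tcp [ 0.6388 -0.1864  0.0364] F [-0.6  4.6  0.7] delta [-19.8   1.7   0.4] rot [-0.005 -0.001  0.197] yaw 71.8
1.0 t 3.95 tcp [ 0.6388 -0.1864  0.0364] F [-0.6  4.6  0.7] delta [-24.1   1.5   0.4] rot [-0.005 -0.     0.247] yaw 71.8
```

View pics/w2.png

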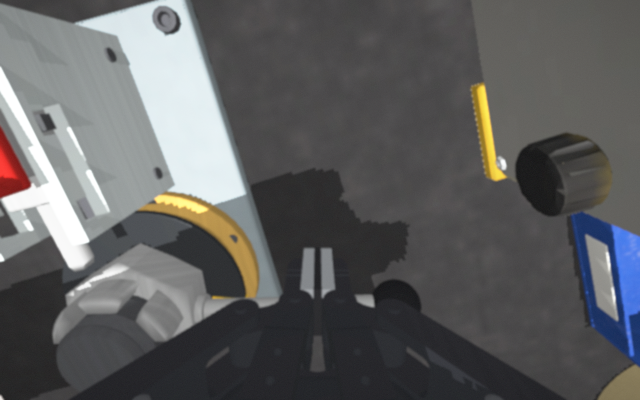

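The fingers are flat against the bar near the finger tips at about (318,300), and the nut is turning. The arm lags about 2.6 mm. I'll push on to just short of the target, then look from above.

Request:
play_rows:
  deltas:
    - [0,[-7,0,0],[0,0,0.05]]
    - [0,[-11,1,0],[0,0,0.1]]
    - [0,[-15,2,0],[0,0,0.15]]
    - [0,[-20,2,0],[0,0,0.2]]
    - [0,[-22,2,0],[0,0,0.22]]
    - [0,[-22,2,0],[0,0,0.22]]

```text
clock: 4.7
tcp_pos: [0.6345, -0.2053, 0.0369]
orientation: [-2.727, -1.547, 0.001]
contact_force: [-0.1, 5.0, -0.4]
grip_width: -0.0002
```

```bash
python3 -c "
from h import *
for t in (.95,.97,1.0):
    x,y,w=bar(t); print(t,end=' ');go(x,y,.036,w)
x,y,w=bar(.97,off=.03); go(x,y,.036,w); go(.56,-.2,.22,83)"
```

```text
0.95 t 4.7 tcp [ 0.6345 -0.2053  0.0369] F [-0.1  5.  -0.4] delta [-0.5  0.   0.9] rot [-0.006 -0.003 -0.024] yaw 59.1
0.97 t 4.7 tcp [ 0.6345 -0.2053  0.0369] F [-0.1  5.  -0.4] delta [-2.1  0.4  0.9] rot [-0.006 -0.003 -0.004] yaw 59.1
1.0 t 4.7 tcp [ 0.6345 -0.2053  0.0369] F [-0.1  5.  -0.4] delta [-4.7  0.8  0.9] rot [-0.006 -0.003  0.026] yaw 59.1
t 4.7 tcp [ 0.6345 -0.2053  0.0369] F [-0.1  5.  -0.4] delta [11.9  0.3  0.9] rot [-0.006 -0.003 -0.004] yaw 59.1
t 4.7 tcp [ 0.6345 -0.2053  0.0369] F [-0.1  5.  -0.4] delta [ -33.1  -67.8 -182.8] rot [-0.005 -0.004 -0.417] yaw 59.1
```

Request:
play_rows:
  deltas:
    - [0,[15,0,0],[0,0,0]]
    - [0,[15,0,-30],[0,0,0]]
    - [0,[15,0,-80],[0,0,0]]
    - [0,[0,-25,-120],[0,0,-0.15]]
    - [0,[-20,-50,-160],[0,0,-0.3]]
    - [0,[-33,-68,-183],[0,0,-0.41]]
    - [0,[-33,-68,-183],[0,0,-0.41]]
    - [0,[-33,-68,-183],[0,0,-0.41]]

```text
clock: 5.7
tcp_pos: [0.5604, -0.1995, 0.22]
orientation: [-2.357, -2.067, -0.002]
contact_force: [0.6, 0.5, -0.9]
grip_width: -0.0001
```

```bash
cat > m3.py <<'E'
from meas import *
fn=sys.argv[1]; im,d,o=snap("wrist",fn); go(.56,-.2,.22,83); K,C=cam("wrist",o)
v,u=np.mgrid[0:400,0:640]; X=(np.stack([(u-K[0,2])/K[0,0]*d,(v-K[1,2])/K[1,1]*d,d,np.ones_like(d)],-1)@C.T)[...,:3]
z=X[...,2]; rr=np.hypot(X[...,0]-S[0],X[...,1]-S[1])
st=(d>0)&(abs(z-.083)<.003)&(rr<.02); print("stud",X[st].mean(0))
b=(d>0)&(z>.045)&(z<.058)&(rr>.04)&(rr<.105)&(X[...,1]<S[1]+.06)&(X[...,0]>S[0])
P=X[b][:,:2].astype(np.float32); l=cv2.fitLine(P,cv2.DIST_HUBER,0,.01,.01).ravel(); l*=np.sign(l[0])
a=np.degrees(np.arctan2(l[1],l[0])); print("bar",b.sum(),"angle",a,"offset mm",1000*np.cross(l[:2],S-l[2:]),"nut",np.radians(FY+30-a))
p=P.mean(0)-S; print("via stud: ",np.radians(FY+30)-np.arctan2(p[1],p[0]))
# guide rails: both top edges
g=(d>0)&(abs(z-.081)<.003)&(rr>.05)&(rr<.125)&(abs(X[...,0]-S[0])<.04); G=X[g][:,:2].astype(np.float32)
print("guide rect",g.sum(),cv2.minAreaRect(G*1000))
t=(d>0)&(abs(z-.070)<.002)&(rr>.037)&(rr<.047)&(X[...,1]>S[1]); Q=X[t].mean(0)[:2]-S if t.any() else None
print("tongue",t.sum(), None if Q is None else np.degrees(np.arctan2(Q[1],Q[0])))
cv2.imwrite("pics/"+fn+"c.png",cv2.resize(im[20:235,235:460,::-1],None,fx=3.5,fy=2.7,interpolation=cv2.INTER_CUBIC))
E
python3 m3.py w3
```

```text
t 5.75 tcp [ 0.5603 -0.1993  0.2194] F [ 0.5 -0.3 -0.1] delta [-0.8 -0.2 -0.6] rot [-0.005 -0.005 -0.008] yaw 82.6
stud [ 0.55252136 -0.17740133  0.08319434]
bar 679 angle -33.63234 offset mm -5.679482188325143 nut 1.0222802
via stud:  0.8743921502535279
guide rect 997 ((559.9458618164062, -91.3635025024414), (74.40760803222656, 39.28076934814453), 84.03804779052734)
tongue 78 85.06303320190935m3.py:8: DeprecationWarning: Arrays of 2-dimensional vectors are deprecated. Use arrays of 3-dimensional vectors instead. (deprecated in NumPy 2.0)
  a=np.degrees(np.arctan2(l[1],l[0])); print("bar",b.sum(),"angle",a,"offset mm",1000*np.cross(l[:2],S-l[2:]),"nut",np.radians(FY+30-a))
```

View pics/w3c.png

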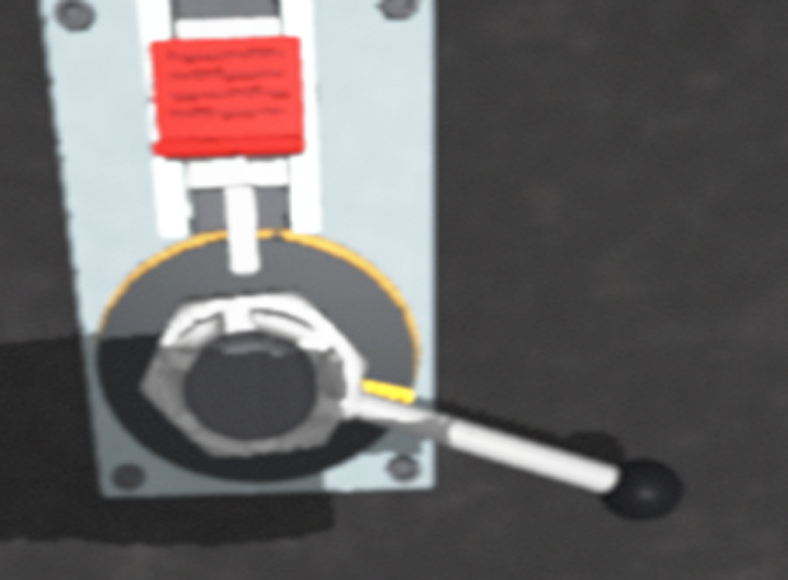

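The bar is now past the yellow line: ball at about (418,201) and line at (346,165) in full-image pixels. The slot is still a bit short of the tongue. The depth mask for the bar was polluted, so I'll use rays.

```bash
cat > m4.py <<'E'
from meas import *
def nut(fn,pts):
    im,d,o=load(fn); K,C=cam("wrist",o)
    for u,v in pts:
        p=ray(K,C,u,v,.049)[:2]-S; a=np.arctan2(p[1],p[0]); print(fn,(u,v),"r",np.hypot(*p).round(4),"nut",(np.radians(FY+30)-a).round(3))
    g=cv2.cvtColor(im,cv2.COLOR_RGB2GRAY).astype(float)
    # bar centre line: bright pixels near the expected bar
    for th in [None]:
        v,u=np.mgrid[0:400,0:640]; D=(C[:3,:3]@np.linalg.inv(K)@np.stack([u.ravel(),v.ravel(),np.ones(u.size)])); P=(C[:3,3,None]+D*(.049-C[2,3])/D[2])[:2].T-S
        rr=np.hypot(*P.T).reshape(g.shape); an=np.arctan2(P[:,1],P[:,0]).reshape(g.shape); nt=np.radians(FY+30)-an
        for lo,hi in((.065,.085),(.085,.103)):
            m=(rr>lo)&(rr<hi)&(abs(nt-float(sys.argv[2]))<.25)&(g>120); print(" bar r",lo,hi,"n",m.sum(),"nut",nt[m].mean().round(4))
u=eval(sys.argv[3]); nut(sys.argv[1],u)
E
python3 m4.py w3 .95 "[(418.4,201.5)]"; python3 m4.py w1 .256 "[(432,118)]"
```

```text
w3 (418.4, 201.5) r 0.123 nut 0.948
 bar r 0.065 0.085 n 200 nut 0.9503
 bar r 0.085 0.103 n 175 nut 0.9483
w1 (432, 118) r 0.1229 nut 0.257
 bar r 0.065 0.085 n 232 nut 0.2612
 bar r 0.085 0.103 n 215 nut 0.2605
```

```bash
python3 -c "
from h import *
x,y,w=bar(.98,off=.032); go(x,y,.13,w); go(x,y,.036,w)"
```

```text
t 5.75 tcp [ 0.5603 -0.1993  0.2194] F [ 0.5 -0.3 -0.1] delta [14.8 80.5 89.1] rot [-0.006 -0.004  0.415] yaw 82.6
t 5.75 tcp [ 0.5603 -0.1993  0.2194] F [ 0.5 -0.3 -0.1] delta [ 14.3  81.  183.1] rot [-0.006 -0.004  0.415] yaw 82.6
```

Request:
play_rows:
  deltas:
    - [0,[5,27,30],[0,0,0.14]]
    - [0,[10,54,60],[0,0,0.28]]
    - [0,[15,81,89],[0,0,0.42]]
    - [0,[15,81,110],[0,0,0.42]]
    - [0,[15,81,140],[0,0,0.42]]
    - [0,[15,81,165],[0,0,0.42]]
    - [0,[15,81,183],[0,0,0.42]]
    - [0,[15,81,183],[0,0,0.42]]

```text
clock: 6.75
tcp_pos: [0.6403, -0.1935, 0.0343]
orientation: [-2.732, -1.531, 0.005]
contact_force: [0.9, 0.2, 0.4]
grip_width: -0.0
```

```bash
python3 -c "
from h import *
for t in(.96,1.0,1.03,1.043): x,y,w=bar(t); go(x,y,.036,w)"
```

```text
t 6.75 tcp [ 0.6403 -0.1935  0.0343] F [0.9 0.2 0.4] delta [-14.5   1.4  -1.7] rot [-0.01  -0.002 -0.025] yaw 58.5
t 6.75 tcp [ 0.6403 -0.1935  0.0343] F [0.9 0.2 0.4] delta [-17.9   2.   -1.8] rot [-0.01  -0.002  0.015] yaw 58.5
t 6.75 tcp [ 0.6403 -0.1935  0.0343] F [0.9 0.2 0.4] delta [-20.4   2.4  -1.8] rot [-0.01  -0.002  0.045] yaw 58.5
t 6.75 tcp [ 0.6403 -0.1935  0.0343] F [0.9 0.2 0.4] delta [-21.5   2.6  -1.8] rot [-0.01  -0.001  0.058] yaw 58.5
```

Request:
play_rows:
  deltas:
    - [0,[-8,1,-2],[0,0,-0.02]]
    - [0,[-14,2,-2],[0,0,0.0]]
    - [0,[-17,2,-2],[0,0,0.02]]
    - [0,[-20,2,-2],[0,0,0.04]]
    - [0,[-21.5,2,-2],[0,0,0.06]]
    - [0,[-21.5,2,-2],[0,0,0.06]]

```text
clock: 7.5
tcp_pos: [0.6334, -0.2115, 0.0376]
orientation: [-2.778, -1.449, -0.003]
contact_force: [5.4, 3.5, -2.1]
grip_width: 0.0002
```

```bash
python3 -c "
from h import *
for t in(1.0,1.02,1.043): x,y,w=bar(t); go(x,y,.036,w)"
```

```text
t 7.5 tcp [ 0.6334 -0.2115  0.0376] F [ 5.4  3.5 -2.1] delta [ 1.  -1.5  1.6] rot [-0.006 -0.005 -0.044] yaw 55.1
t 7.5 tcp [ 0.6334 -0.2115  0.0376] F [ 5.4  3.5 -2.1] delta [-0.7 -1.1  1.6] rot [-0.006 -0.005 -0.024] yaw 55.1
t 7.5 tcp [ 0.6334 -0.2115  0.0376] F [ 5.4  3.5 -2.1] delta [-2.6 -0.7  1.6] rot [-0.006 -0.005 -0.001] yaw 55.1
```

Request:
play_rows:
  deltas:
    - [0,[-3,-1,1],[0,0,0.0]]
    - [0,[-4.5,-1,1],[0,0,0.0]]
    - [0,[-4.5,-1,1],[0,0,0.0]]
    - [0,[-4.5,-1,1],[0,0,0.0]]

```text
clock: 8.0
tcp_pos: [0.6325, -0.2131, 0.0377]
orientation: [-2.779, -1.45, -0.011]
contact_force: [5.8, 3.6, -3.3]
grip_width: 0.0003
```

```bash
python3 -c "
from h import *
for t in(1.02,1.043): x,y,w=bar(t); go(x,y,.036,w)
go(.56,-.2,.22,83)"
```

```text
t 8.0 tcp [ 0.6325 -0.2131  0.0377] F [ 5.8  3.6 -3.3] delta [ 1.2 -1.3  1.7] rot [-0.003 -0.009 -0.024] yaw 55.1
t 8.0 tcp [ 0.6325 -0.2131  0.0377] F [ 5.8  3.6 -3.3] delta [-0.8 -0.9  1.7] rot [-0.003 -0.009 -0.001] yaw 55.1
t 8.0 tcp [ 0.6325 -0.2131  0.0377] F [ 5.8  3.6 -3.3] delta [ -29.   -67.5 -182.4] rot [-0.001 -0.01  -0.487] yaw 55.1
```

Request:
play_rows:
  deltas:
    - [0,[15,0,0],[0,0,0]]
    - [0,[15,0,-30],[0,0,0]]
    - [0,[15,0,-80],[0,0,0]]
    - [0,[0,-25,-120],[0,0,-0.17]]
    - [0,[-18,-50,-160],[0,0,-0.34]]
    - [0,[-29,-68,-183],[0,0,-0.48]]
    - [0,[-29,-68,-183],[0,0,-0.48]]
    - [0,[-29,-68,-183],[0,0,-0.48]]

```text
clock: 9.0
tcp_pos: [0.5599, -0.1996, 0.2203]
orientation: [-2.358, -2.068, -0.013]
contact_force: [0.5, 0.3, -0.7]
grip_width: -0.0001
```

```bash
python3 m3.py w4 2>/dev/null | grep -v bar; python3 m4.py w4 1.04 "[(412,208)]"
```

```text
t 9.05 tcp [ 0.5599 -0.1994  0.2198] F [-0.   0.1 -0.7] delta [-0.6  0.2 -0.2] rot [ 0.001 -0.01  -0.008] yaw 82.5
stud [ 0.55247392 -0.1773507   0.08319904]
via stud:  0.9667922575270192
guide rect 982 ((560.2835693359375, -91.09674072265625), (74.26884460449219, 39.297706604003906), 84.38368225097656)
tongue 81 85.02180348736889
w4 (412, 208) r 0.121 nut 1.017
 bar r 0.065 0.085 n 203 nut 1.0476
 bar r 0.085 0.103 n 172 nut 1.0369
```

View pics/w4c.png

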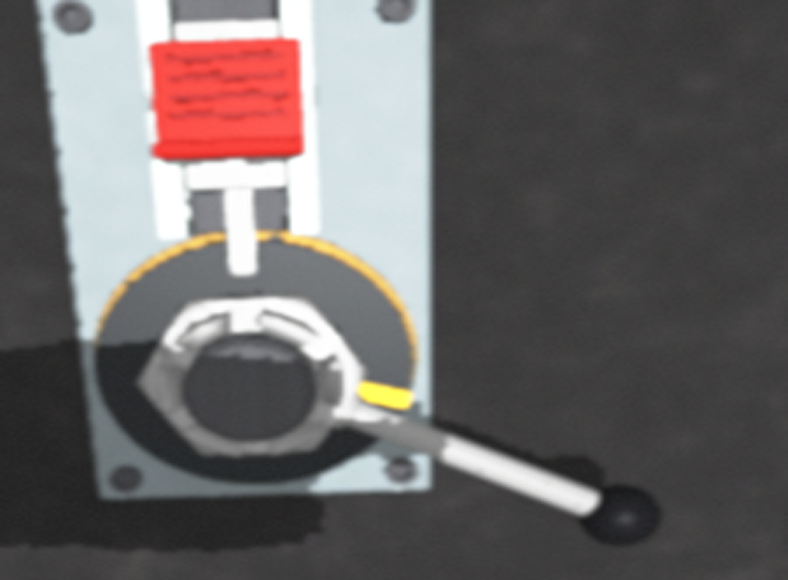

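The slot is lined up with the tongue: ball at about (412,211), bar estimate 1.037, and the contact-based estimate 1.038 agrees, so it is within 0.03. Next is the keeper tab.

```bash
cat >> h.py <<'E'
def kp(dist): a=np.radians(90+FY); return (*(S+dist*np.array([np.cos(a),np.sin(a)])),)
E
python3 m4.py w4 1.04 "[(412.4,210.7)]" | head -1; python3 -c "
from h import *
x,y=kp(.0917); go(x,y,.13,90+FY); go(x,y,.1,90+FY)"
```

```text
w4 (412.4, 210.7) r 0.123 nut 1.036
t 9.05 tcp [ 0.5599 -0.1994  0.2198] F [-0.   0.1 -0.7] delta [111.1 -14.1  90.9] rot [ 0.001 -0.01  -0.042] yaw 82.5
t 9.05 tcp [ 0.5599 -0.1994  0.2198] F [-0.   0.1 -0.7] delta [110.8 -14.1 120.9] rot [ 0.001 -0.01  -0.042] yaw 82.5
```

Request:
play_rows:
  deltas:
    - [0,[37,-5,10],[0,0,-0.02]]
    - [0,[74,-10,40],[0,-0.005,-0.04]]
    - [0,[111,-14,70],[0,-0.01,-0.04]]
    - [0,[111,-14,95],[0,-0.01,-0.04]]
    - [0,[111,-14,110],[0,-0.01,-0.04]]
    - [0,[111,-14,117],[0,-0.01,-0.04]]
    - [0,[111,-14,117],[0,-0.01,-0.04]]
    - [0,[111,-14,117],[0,-0.01,-0.04]]

```text
clock: 10.05
tcp_pos: [0.5612, -0.0869, 0.1046]
orientation: [2.319, 2.117, 0.002]
contact_force: [-0.1, 0.6, 0.3]
grip_width: 0.0
```

```bash
python3 -c "
from h import *
x,y=kp(.0917); go(x,y,.092,90+FY); go(x,y,.085,90+FY)"
```

```text
t 10.05 tcp [ 0.5612 -0.0869  0.1046] F [-0.1  0.6  0.3] delta [ 0.3 -0.8 12.6] rot [ 0.002  0.    -0.003] yaw 84.8
t 10.05 tcp [ 0.5612 -0.0869  0.1046] F [-0.1  0.6  0.3] delta [ 0.3 -0.8 19.6] rot [ 0.002  0.    -0.003] yaw 84.8
```

Request:
play_rows:
  deltas:
    - [0,[0,-1,6],[0,0,0]]
    - [0,[0,-1,12],[0,0,0]]
    - [0,[0,-1,16],[0,0,0]]
    - [0,[0,-1,20],[0,0,0]]
    - [0,[0,-1,22],[0,0,0]]
    - [0,[0,-1,22],[0,0,0]]
    - [0,[0,-1,22],[0,0,0]]

```text
clock: 10.92
tcp_pos: [0.561, -0.0866, 0.085]
orientation: [2.318, 2.116, 0.003]
contact_force: [-7.8, 1.6, 24.0]
grip_width: -0.0001
```

```bash
python3 -c "
from h import *
x,y=kp(.0917); go(x,y,.086,90+FY); x,y=kp(.058); go(x,y,.086,90+FY)"
```

```text
t 10.925 tcp [ 0.561  -0.0866  0.085 ] F [-7.8  1.6 24. ] delta [ 0.1 -0.5 -1. ] rot [ 0.004  0.001 -0.003] yaw 84.8
t 10.925 tcp [ 0.561  -0.0866  0.085 ] F [-7.8  1.6 24. ] delta [-33.6  -0.4  -0.9] rot [ 0.004  0.001 -0.003] yaw 84.8
```

Bottomed at 24 N. I'll ease the load slightly and slide towards the stud.

Request:
play_rows:
  deltas:
    - [0,[-4,0,1],[0,0,0]]
    - [0,[-10,0,1],[0,0,0]]
    - [0,[-16,0,1],[0,0,0]]
    - [0,[-22,0,1],[0,0,0]]
    - [0,[-28,0,1],[0,0,0]]
    - [0,[-33,0,1],[0,0,0]]
    - [0,[-36,0,1],[0,0,0]]
    - [0,[-36,0,1],[0,0,0]]

```text
clock: 11.92
tcp_pos: [0.5585, -0.1183, 0.0857]
orientation: [2.316, 2.12, 0.008]
contact_force: [-4.6, 9.1, 15.9]
grip_width: 0.0002
```

```bash
python3 -c "
from h import *
x,y=kp(.058); go(x,y,.086,90+FY)"
```

```text
t 11.925 tcp [ 0.5585 -0.1183  0.0857] F [-4.6  9.1 15.9] delta [-1.8 -0.9 -0.3] rot [ 0.005 -0.003  0.   ] yaw 84.9
```

Request:
play_rows:
  deltas:
    - [0,[-3,0,1],[0,0,0]]
    - [0,[-5,0,1],[0,0,0]]
    - [0,[-6,0,1],[0,0,0]]
    - [0,[-6,0,1],[0,0,0]]

```text
clock: 12.42
tcp_pos: [0.5589, -0.1199, 0.0859]
orientation: [-2.314, -2.124, -0.014]
contact_force: [-2.8, 9.6, 13.3]
grip_width: 0.0001
```

```bash
python3 -c "
from h import *
x,y=kp(.058); go(x,y,.086,90+FY)"
```

```text
t 12.425 tcp [ 0.5589 -0.1199  0.0859] F [-2.8  9.6 13.3] delta [-0.2 -1.4 -0.2] rot [ 0.006 -0.007  0.003] yaw 85.1
```

Request:
play_rows:
  deltas:
    - [0,[-4,0,0.5],[0,0,0]]
    - [0,[-8,0,0.5],[0,0,0]]
    - [0,[-8,0,0.5],[0,0,0]]
    - [0,[-8,0,0.5],[0,0,0]]

```text
clock: 12.92
tcp_pos: [0.5589, -0.1204, 0.0862]
orientation: [-2.305, -2.127, -0.023]
contact_force: [-2.3, 16.4, 10.2]
grip_width: -0.0002
```

```bash
python3 -c "
from h import *
x,y=kp(.058); go(x,y,.086,90+FY)"
```

```text
t 12.925 tcp [ 0.5589 -0.1204  0.0862] F [-2.3 16.4 10.2] delta [ 0.2 -1.4  0.2] rot [ 0.006 -0.014  0.008] yaw 85.4
```

It is at the stop. Now lift while holding a light push, then withdraw and look.

Request:
play_rows:
  deltas:
    - [0,[-3,0,-2],[0,0.01,0]]
    - [0,[-2,0,-5],[0,0.01,0]]
    - [0,[-2,0,-8],[0,0.01,0]]
    - [0,[3,0,-11],[0,0.01,0]]
    - [0,[3,0,-25],[0,0.01,0]]
    - [0,[0,0,-60],[0,0.01,0]]
    - [0,[-35,0,-110],[0,0.01,0]]
    - [0,[-80,0,-133],[0,0.01,0]]

```text
clock: 13.92
tcp_pos: [0.5531, -0.2026, 0.2222]
orientation: [-2.301, -2.128, -0.038]
contact_force: [0.9, -0.4, -0.9]
grip_width: 0.0002
```

Request:
play_rows:
  deltas:
    - [0,[0,0,0],[0,0,0]]
    - [0,[0,0,0],[0,0,0]]

```text
clock: 14.18
tcp_pos: [0.5532, -0.2028, 0.223]
orientation: [-2.302, -2.128, -0.039]
contact_force: [0.1, 0.4, -0.2]
grip_width: -0.0003
```

```bash
cat > m5.py <<'E'
from meas import *
im,d,o=snap("wrist","w5"); go(.56,-.2,.22,83); K,C=cam("wrist",o); H,Sa,V=cv2.split(cv2.cvtColor(im,cv2.COLOR_RGB2HSV))
red=((H<8)|(H>172))&(Sa>150)&(V>90); m,c,s=cent(red,(230,0,380,200)); print("red",c,s)
f=lambda P:(np.array(P)[:2]-S)@np.array([np.cos(np.radians(90+FY)),np.sin(np.radians(90+FY))])
v,u=np.mgrid[0:400,0:640]; X=(np.stack([(u-K[0,2])/K[0,0]*d,(v-K[1,2])/K[1,1]*d,d,np.ones_like(d)],-1)@C.T)[...,:3]
Y=(X[...,:2]-S)@np.array([np.cos(np.radians(90+FY)),np.sin(np.radians(90+FY))])
for a in np.arange(.040,.085,.004):
    k=m&(d>0)&(abs(Y-a)<.002); print("dist",a.round(3),k.sum(),"z",np.median(X[k][:,2]).round(4) if k.any() else None)
print("red dist range",np.percentile(Y[m&(d>0)],[1,99]))
cv2.imwrite("pics/w5c.png",cv2.resize(im[20:260,225:460,::-1],None,fx=3.3,fy=2.5,interpolation=cv2.INTER_CUBIC))
E
python3 m5.py
```

```text
t 14.225 tcp [ 0.553  -0.2017  0.2223] F [0.7 1.1 0.1] delta [2.2 6.8 2.4] rot [ 0.01  -0.023  0.045] yaw 85.6
red [312.98121762  94.06994819] [ 292   74   42   41 1544]
dist 0.04 1 z 0.0385
dist 0.044 166 z 0.1033
dist 0.048 230 z 0.0926
dist 0.052 198 z 0.0925
dist 0.056 193 z 0.0926
dist 0.06 192 z 0.0926
dist 0.064 201 z 0.0925
dist 0.068 211 z 0.0925
dist 0.072 136 z 0.0923
dist 0.076 0 z None
dist 0.08 0 z None
dist 0.084 0 z None
red dist range [0.04309004 0.07229028]
```

View pics/w5c.png

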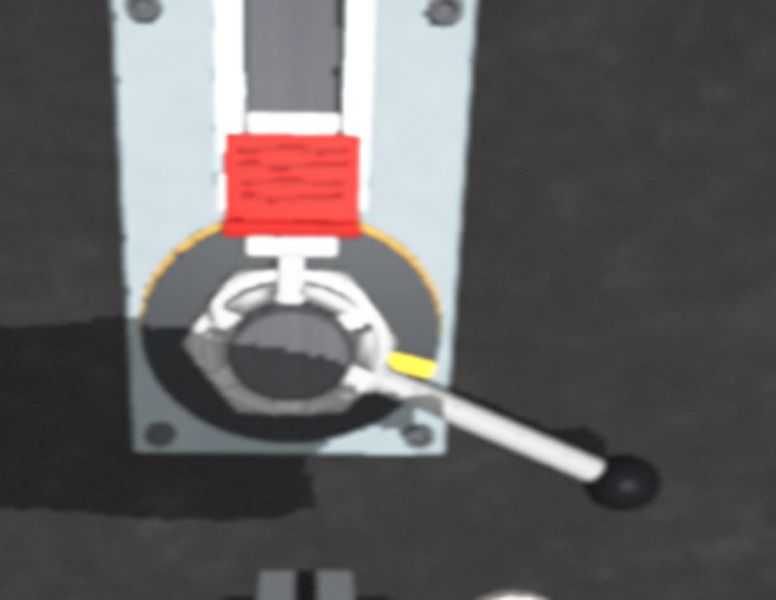

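The tongue runs through the slot into the stud. The red tab is at about (313,94) in full-image pixels, moved to 47–73 mm from the stud axis (home is 47–74), and its pad is at z 92.5 mm, so it is up and locked. Handing in.

```bash
python3 -c "
from h import *
print(r.hand_in())"
```

```text
the job is handed in; nothing more can be done
None
```

The hub is secured. I pushed the castle nut clockwise from about 0.26 rad, past the yellow tight line at about 0.84, to the first slot at 1.047, never back. Then I held the red tab down, slid the keeper home, and let the tab spring up. I handed in at about 14 s.

- **Nut:** three estimates put it at 1.036–1.038 rad, inside the 0.03 window where the tongue enters freely. One image sample, over a partly shadowed stretch of the bar, read 1.048. The depth-based bar fit gave inconsistent values because its mask was contaminated, so I did not use it.
- **Keeper:** the last wrist picture showed the tongue in the slot. The pad stood 47–73 mm from the stud axis (home is 47–74), and its top was at z 92.5 mm, so the tab is up and locked.
- **Not checked:** I took no final picture of the cup, bush, ring gauge or marker. The arm stayed well clear of them.
- **Forces:** the largest wrist reading I saw was about 25 N, while pressing the tab. The robot was clear of everything at hand-in.

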